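Enable the bench laser with its key and fire it with the two-stage trigger

ROBOT

A 7-joint arm with a two-finger parallel gripper is mounted at the origin on the work surface. World frame = base frame: x ahead of the robot, y to its left, z up, the work surface at z = 0. Lengths are in m, angles in rad, forces in N, time in s.
With the tool pointing down it reaches from about 0.4 to 0.85 m from the base axis. Payload 10.4 kg.
Tool frame: the origin (TCP) lies at the very end of the fingers, on their centre line; the grasp point (between the pads) lies 19 mm behind it; x points along the fingers, z is the direction in which the jaws open and shut, and the axes are right-handed (so a half turn about x gives the same grasp; the last joint's range is limited). The gripper opens to 85 mm and grips with 20 to 120 N. Pads are 22 mm wide; open, the fingers measure 114 mm over their backs; the gripper's body (76 mm by 85 mm) begins 54 mm behind the grasp point. The pads swing forward as they close: fully open they stand 13 mm farther back than shut.
Start: joints at [1.149, 0.332, -0.065, 1.46, 0.022, 1.35, -0.088], TCP at [0.243, -0.576, 0.231] pointing down, gripper open.
Joint ranges: [-2.6, 2.6], [-0.5, 2.12], [-1.47, 1.34], [0.16, 2.42], [-1.27, 4.41], [0.06, 2.06], [-2.6, 2.6]. Speed limits (rad/s): [2.22, 2.22, 2.79, 2.79, 3.14, 3.14, 3.14].

INTERFACE

Orientations are given as a unit quaternion [x, y, z, w].
In Python, from workcell import readout, camera, manip gives the robot as it stands.
- The arm moves only by the shell command python3 -m inch 'ROWS' [FORCE]. ROWS is JSON, a list of rows, each a list of 3 entries, a list of its own where there are three numbers: the turn, a rotation vector about the tool's x, y, z in degrees, then the shift along the tool's x, y, z in mm, then the closure, from 0 (fully open) to 1 (shut). In form: [[[wx, wy, wz], [dx, dy, dz], hand], ...]. A call has 1 to 10 rows; each row is the pose to reach, as a shift and turn from the pose measured when the call began, along the tool's axes at that moment; what a row does not reach only later rows make up. A row lasts 1/8 s, in which the tool goes at most 62.5 mm and 10.7 degrees, less where a joint would pass 70% of its speed; a pose out of reach is approached as far as the arm can. A call with a gripper value outside its range is refused whole. The fingers move at their own pace and stop on an object; FORCE is the grip in N (left out, the last holds). Time passes only in rows, so rows that repeat a pose let the fingers close. It gives the time, the measured TCP pose, the force and the opening at its end, in the units of the state.
- readout.get_obs(): the state, without advancing time (a new reading comes with each control period).
- camera(name): name is "scene" or "top"; returns a dict with "pixels" (384x512x3 uint8, red, green, blue), "range_z" (384x512 float32, m along the optical axis (not along the pixel's ray), 0 where there is no reading), "intrinsics" (3x3 intrinsics, pixels), "extrinsics" (4x4, takes a point from world to camera coordinates). Camera axes: x right, y down, z forward; pixel columns grow to the right and rows downward; lengths in m; the calibration is good to about 2 mm. A picture is of the moment at which its call begins.
- manip.hand_in(): hands the job in, once; it reports no verdict.
The state is a dict: "clock": time; "joint_pos": joint angles; "joint_velocities": joint speeds; "tau": joint torques, N m; "position": TCP position; "ee_rot": TCP orientation; "ft_force": force on the tool from outside, world axes, zero at the start; "torque": the same for the moment, N m; "grip_width": opening from 0.0 (shut) to 1.0 (fully open).
Only numpy, scipy, OpenCV 4.12 (cv2) and the standard library are available. Lean on these libraries where they do the work, as an engineer would, in place of code of your own. Each camera call takes 0.05 s, during which the arm holds its last target.

TASK

Put the loose key fully into the lock on top of the laser supply and turn it clockwise to its stop, the on position. Then squeeze the clamped handset's trigger to its pressure point and hold it there for a full second, so the laser can charge, before squeezing on through the second stage right to the stop for half a second; do not go into the second stage while the key is off. Let the trigger come back, leave the key in and on, and leave the other things on the bench where they are.

Things in the scene. Friction and masses are not known exactly. Their poses are not given: they have to be found in the camera images.
- key_head (a point): Centre of the loose key's head: black, 40 mm tall, 30 wide (along y), 10 thick (x). Below it a flat steel blade 21 mm long, 12 wide (y), 4 thick (x). The head's underside (shoulder) is 20 mm below this point, the blade's end 41 mm below. z points from blade to head. Mass about 40 g. It starts upright in its rest and lifts straight out; it fits the lock either way round.
- key_rest: Fixed wooden block, 50 x 50 x 30 mm, origin under its middle, with a slot in which the key stands, shoulder on the block's top. A similar block with six thin steel bits (60 x 50 mm, 62 mm tall over all) stands 0.2 m from it.
- supply: Fixed grey laser supply, 180 (x) x 170 (y) x 70 mm, origin under its middle. The steel lock barrel, 38 mm across and 26 mm tall, stands on its top.
- keyway (a point): Centre of the slot's mouth, in the flat top of the lock barrel, 96 mm above the table. The slot is 14 mm long (along y), 6 mm wide (along x), slightly bevelled, 22.5 mm deep. With the key home its shoulder lies on the barrel's top, its head's centre 20 mm above this point. The frame turns with the barrel; z is up.
- key_switch (a joint): Turn of the lock barrel, rad: 0 is off; it grows clockwise seen from above to a stop at 1.2, on (counts above 1.0). Friction of about 0.06 N m holds it where it is left. The key has about 0.2 rad of play in the slot, so the key must be turned some 1.4 rad.
- handset: Laser handset shaped like a pistol, lying on its side, clamped on a fixed aluminium plate 12 mm thick. Frame: x along the barrel to the muzzle, z up; origin on the table. Barrel 44 mm thick, its line at y = 55 mm, from x = -75 to 112 mm, clamp's top 75 mm above the table; grip at x = -70 to -26 mm, y = -90 to 35 mm, top 68 mm up. A round target, top 79 mm up, stands at x = 190, y = 55 mm.
- trigger_face (a point): Centre of the trigger's front face; moves with it. Axes as the handset's; at rest at x = 0, y = -10, z = 50 mm there. The black face is 40 mm long (y), 20 mm high (z), 26 mm out of the grip. It is pulled straight along -x into the grip. In front of it (+x) there is open space for closed fingers from above: plate 38 mm below this point, barrel 43 mm away to +y.
- trigger (a joint): Travel of the trigger into the grip, m, 0 at rest, springing back. Free play of 4 to 9 mm (differs each time, cannot be seen; 1 to 2 N), then the 3 mm first stage (up to about 4 N), then the pressure point, a firm wall that gives way only at about 11 to 12 N, then the 6 mm second stage (12 to 16 N) to a hard stop.
- first_stage (a joint): Travel of the switch's first stage inside the grip, m: 0 at rest, 0.003 at the pressure point (counts above 0.0022).
- second_stage (a joint): Travel of the switch's second stage inside the grip, m: 0 until the pressure point is overcome (must stay below 0.001 while holding at the pressure point), 0.006 at the stop (counts above 0.0045).
- bottle: Bystander: small closed amber bottle, 40 mm across and 85 mm tall, upright; origin at the middle of its underside. Leave it.
- tape: Bystander: cardboard tape core, ring 56 mm across and 18 mm high, lying flat; origin at the middle of its underside. Leave it.
- case: Bystander: rounded plastic case 55 x 45 x 24 mm; origin at the middle of its underside. Leave it.
- lens: Bystander: round lens on a post, 80 mm tall, foot 44 mm across; origin at the middle of its underside. Leave it.
- screwdriver: Bystander: screwdriver, 150 mm, lying on the table; origin at the middle of its underside. Leave it.

How it is judged:
By the outcome, as a careful person would: the job done as asked, in the order asked, and still so for the second after the job is handed in, with the robot touching nothing.
It also fails if it takes over 72 s, if anything falls off the work surface, if the arm or the gripper's body presses on something with over 40 N, if the wrist force passes 120 N, or if a joint passes its speed limit or range.

## Working session

There is one attempt and no reset: what is moved stays moved. The work goes in short steps, Python scripts to look and compute and a shell command to move; the robot and the scene stay as the last step left them, time stands still between calls to the robot, and variables do not carry over. Pictures are saved under pics/ and viewed, and the job is handed in when it is done.

```bash
ls; mkdir -p pics
python3 - <<'E'
from workcell import readout, camera, manip
import cv2
print(readout.get_obs())
for n in("scene","top"):
    c=camera(n); cv2.imwrite(f"pics/{n}0.png",c["pixels"][:,:,::-1]); print(c["intrinsics"],c["extrinsics"])
E
```

```text
pics
{'clock': 0.0, 'joint_pos': array([ 1.14941011,  0.33290793, -0.06472994,  1.46096186,  0.02159538,
        1.34986882, -0.08847844]), 'joint_velocities': array([ 0.00036909, -0.0006223 ,  0.00059454,  0.00022781, -0.00168694,
       -0.000993  ,  0.00121114]), 'tau': array([-4.16927487e-04, -6.25436425e+01,  4.91284614e-02, -3.91596615e+01,
        1.63205015e-02,  9.94321425e-03, -1.88259759e-05]), 'position': array([ 0.24255463, -0.57560574,  0.23048367]), 'ee_rot': array([ 0.3913036 ,  0.58958144, -0.39076726,  0.5887072 ]), 'ft_force': array([0.8509134 , 0.16116108, 0.46837204]), 'torque': array([0.00290161, 0.01844926, 0.05568774]), 'grip_width': 0.9998352737913284}
[[466.11362122   0.         259.29698954]
 [  0.         466.11362122 191.56275013]
 [  0.           0.           1.        ]] [[ 0.10981782  0.99379567  0.01761311 -0.05030007]
 [ 0.79834138 -0.07763559 -0.59717984 -0.39168815]
 [-0.59210733  0.07964226 -0.80191397  1.37501038]
 [ 0.          0.          0.          1.        ]]
[[400.22792391   0.         251.25121375]
 [  0.         400.22792391 184.08021182]
 [  0.           0.           1.        ]] [[ 1.95303633e-03 -9.99963767e-01 -8.28551374e-03 -9.00084339e-04]
 [-9.97479556e-01 -1.36037704e-03 -7.09414144e-02  5.78388316e-01]
 [ 7.09275726e-02  8.40318173e-03 -9.97446072e-01  1.00190247e+00]
 [ 0.00000000e+00  0.00000000e+00  0.00000000e+00  1.00000000e+00]]
```

View pics/scene0.png

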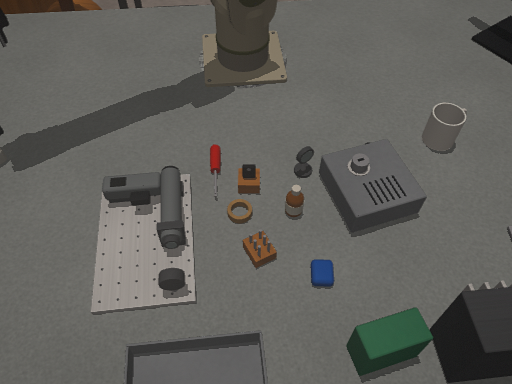

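View pics/top0.png

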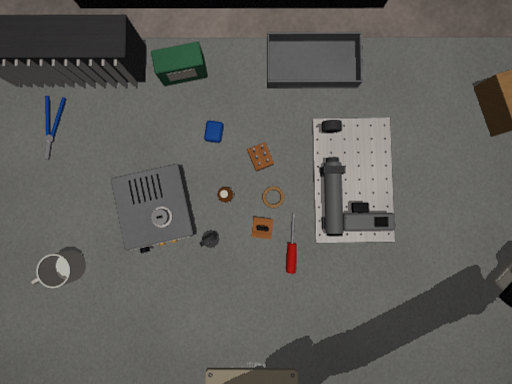

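The key is in its rest at top (262,228), the lock at (161,217), the trigger at (360,208), with the handset's muzzle pointing up in the image (+x world). Next I zoom in.

```bash
cat > h.py <<'E'
import numpy as np, cv2
from workcell import readout, camera, manip
def ray(c,u,v):
    K=c["intrinsics"];E=c["extrinsics"];R=E[:3,:3];t=E[:3,3]
    d=R.T@np.linalg.inv(K)@np.array([u,v,1.]);o=-R.T@t
    return o,d
def onz(c,u,v,z):
    o,d=ray(c,u,v); return o+d*(z-o[2])/d[2]
def tri(c1,p1,c2,p2):
    o1,d1=ray(c1,*p1);o2,d2=ray(c2,*p2)
    s=np.linalg.lstsq(np.c_[d1,-d2],o2-o1,rcond=None)[0]
    a=o1+d1*s[0];b=o2+d2*s[1]; return (a+b)/2,np.linalg.norm(a-b)
def cloud(c):
    K=c["intrinsics"];E=c["extrinsics"];z=c["range_z"]
    v,u=np.mgrid[:z.shape[0],:z.shape[1]]
    P=np.stack([(u-K[0,2])/K[0,0]*z,(v-K[1,2])/K[1,1]*z,z],-1)
    return (P-E[:3,3])@E[:3,:3]
def crop(c,u0,v0,u1,v1,s,fn):
    cv2.imwrite(fn,cv2.resize(c["pixels"][v0:v1,u0:u1,::-1],None,fx=s,fy=s,interpolation=cv2.INTER_CUBIC))
E
python3 - <<'E'
from h import *
t=camera("top"); s=camera("scene")
np.savez("c0.npz",tp=t["pixels"],tz=t["range_z"],sp=s["pixels"],sz=s["range_z"])
crop(t,240,210,290,246,14,"pics/tkey.png")
crop(t,105,160,200,255,6,"pics/tlock.png")
crop(t,305,110,405,250,4,"pics/thand.png")
crop(s,90,155,200,315,3,"pics/shand.png")
crop(s,225,150,275,200,10,"pics/skey.png")
crop(s,315,140,425,230,6,"pics/slock.png")
E
python3 - <<'E'
import cv2,numpy as np
a=[cv2.resize(cv2.imread(f"pics/{n}.png"),(400,300)) for n in("tkey","tlock","skey","slock")]
cv2.imwrite("pics/m1.png",np.vstack([np.hstack(a[:2]),np.hstack(a[2:])]))
a=[cv2.resize(cv2.imread(f"pics/{n}.png"),(400,560)) for n in("thand","shand")]
cv2.imwrite("pics/m2.png",np.hstack(a))
E
```

```text
(no output)
```

View pics/m1.png

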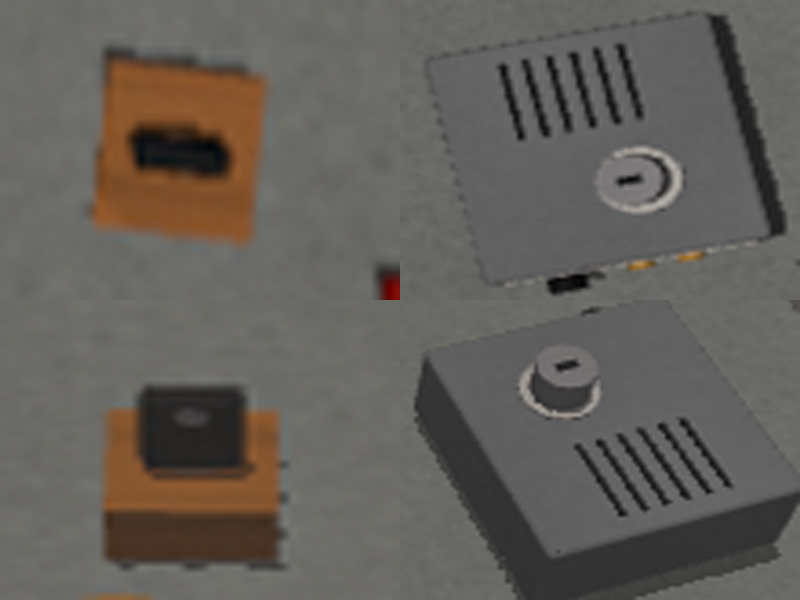

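View pics/m2.png

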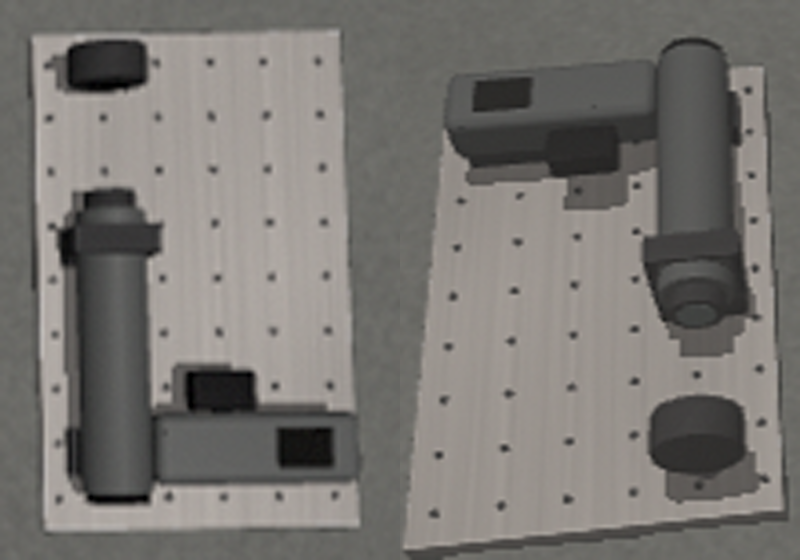

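The top view shows the key head near (263,228) and the slot near (159,217). The trigger pad is at about (360,207). I'll measure these with depth and masks.

Run:
```python
from h import *
C={n:camera(n) for n in("top","scene")}
W={n:cloud(C[n]) for n in C}
def stat(n,m,lab):
    P=W[n][m]
    r=cv2.minAreaRect((P[:,:2]*1000).astype(np.float32))
    print(n,lab,len(P),"mean",P.mean(0).round(4),"rect c",np.round(r[0],1),"size",np.round(r[1],1),"ang",round(r[2],1))
for n,(u0,v0,u1,v1) in {"top":(240,210,290,246),"scene":(225,150,275,200)}.items():
    box=np.zeros((384,512),bool);box[v0:v1,u0:u1]=1
    z=W[n][...,2]; px=C[n]["pixels"].astype(int)
    stat(n,box&(z>.06)&(z<.08),"keytop")
    stat(n,box&(z>.024)&(z<.036),"block top")
    m=(box&(px[...,0]-px[...,2]>40)&(z>.015)); stat(n,m,"orange")
for n,(u0,v0,u1,v1) in {"top":(105,155,205,260),"scene":(310,135,430,235)}.items():
    box=np.zeros((384,512),bool);box[v0:v1,u0:u1]=1
    z=W[n][...,2]; px=C[n]["pixels"].astype(int).sum(-1)
    stat(n,box&(z>.09)&(z<.102),"barrel top")
    stat(n,box&(z>.064)&(z<.076),"supply top")
    m=box&(z>.085)&(px<180); 
    if m.sum(): stat(n,m,"slot dark")
for n,(u0,v0,u1,v1) in {"top":(305,110,405,250),"scene":(90,155,200,315)}.items():
    box=np.zeros((384,512),bool);box[v0:v1,u0:u1]=1
    z=W[n][...,2]
    stat(n,box&(z>.009)&(z<.016),"plate")
    stat(n,box&(z>.063)&(z<.073),"griptop")
    stat(n,box&(z>.054)&(z<.063),"55-63")
```

```text
top keytop 51 mean [ 0.4668 -0.028   0.07  ] rect c [466.2 -27.7] size [ 9.8 26.6] ang 0.0
top block top 342 mean [ 0.4668 -0.0276  0.0307] rect c [466.9 -27.7] size [49.8 49.7] ang 83.8
top orange 347 mean [ 0.4667 -0.0281  0.0318] rect c [461.4 -51.6] size [102.   54.3] ang 77.1
scene keytop 85 mean [ 0.4698 -0.0261  0.0678] rect c [468.3 -26.6] size [29.1 12.3] ang 84.4
scene block top 297 mean [ 0.4754 -0.0274  0.0306] rect c [468.2 -26.7] size [48.6 53.7] ang 83.8
scene orange 253 mean [ 0.4836 -0.0282  0.0407] rect c [786.1 -65.2] size [ 48.9 693.5] ang 83.1
top barrel top 200 mean [0.495  0.2151 0.0967] rect c [493.8 215.5] size [35.3 36.1] ang 0.1
top supply top 4943 mean [0.52   0.2415 0.0707] rect c [507.6 228.9] size [209.8 191.7] ang 12.9
top slot dark 25 mean [0.497  0.1733 0.2457] rect c [504.  106.8] size [ 18.6 229.9] ang 5.6
scene barrel top 206 mean [0.4983 0.2159 0.0965] rect c [496.5 216.8] size [37.  37.7] ang 53.5
scene supply top 4712 mean [0.5306 0.242  0.0709] rect c [512.7 231.4] size [205.2 190.1] ang 13.2
scene slot dark 47 mean [0.6253 0.1549 0.2409] rect c [815.7  71.9] size [ 32.6 710.6] ang 65.6
top plate 6341 mean [ 0.6105 -0.2693  0.0127] rect c [ 591.5 -261.6] size [320.4 201.3] ang 0.8
top griptop 1870 mean [ 0.5178 -0.2412  0.0686] rect c [ 594.6 -257.1] size [282.6 163.6] ang 4.3
top 55-63 414 mean [ 0.5383 -0.2254  0.0599] rect c [ 592.1 -242.7] size [281.2 130. ] ang 2.1
scene plate 8688 mean [ 0.6365 -0.2696  0.0126] rect c [ 591.2 -260.5] size [323.3 200.6] ang 0.8
scene griptop 2049 mean [ 0.532  -0.2369  0.0684] rect c [ 596.8 -255.2] size [284.2 162.7] ang 4.9
scene 55-63 675 mean [ 0.5565 -0.2357  0.0595] rect c [ 605.1 -235.3] size [276.2 169.3] ang 12.9
```

Run:
```python
from h import *
C={n:camera(n) for n in("top","scene")}
W={n:cloud(C[n]) for n in C}
for n,(u0,v0,u1,v1) in {"top":(145,205,178,230),"scene":(345,148,375,175)}.items():
    c=C[n];z=W[n][...,2]
    g=c["pixels"].astype(float).mean(-1); box=np.zeros(g.shape,bool);box[v0:v1,u0:u1]=1
    mb=(box&(z>.088)&(z<.11)).astype(np.uint8)
    cnt=max(cv2.findContours(mb,0,cv2.CHAIN_APPROX_NONE)[0],key=cv2.contourArea)
    P=np.array([onz(c,*p[0],.096)[:2]*1000 for p in cnt],np.float32)
    el=cv2.fitEllipse(P); print(n,"barrel",np.round(el[0],1),np.round(el[1],1))
    cc=np.array(el[0])
    ys,xs=np.nonzero(box)
    Q=np.array([onz(c,x,y,.096)[:2]*1000 for x,y in zip(xs,ys)])
    near=np.linalg.norm(Q-cc,axis=1)<13
    I=g[ys,xs]; med=np.median(I[near]); w=np.clip(med-I-12,0,None)*near
    cm=(Q*w[:,None]).sum(0)/w.sum(); D=(Q-cm); S=(D*w[:,None]).T@D/w.sum(); e,v=np.linalg.eigh(S)
    print(" slot",cm.round(1),"std",np.sqrt(e).round(1),"long axis yaw(from y)",np.degrees(np.arctan2(-v[0,1],v[1,1])).round(1),"med",med, I[near].min())
    # supply top
    b2=(np.abs(z-.0705)<.004)&(np.linalg.norm(W[n][...,:2]-[.51,.24],axis=-1)<.16)
    b2=cv2.morphologyEx(b2.astype(np.uint8),cv2.MORPH_OPEN,np.ones((5,5)))
    cnt=max(cv2.findContours(b2,0,cv2.CHAIN_APPROX_NONE)[0],key=cv2.contourArea)
    P=np.array([onz(c,*p[0],.07)[:2]*1000 for p in cnt],np.float32); r=cv2.minAreaRect(P); print(" supply",r)
for n,(u0,v0,u1,v1) in {"top":(240,210,290,246),"scene":(225,150,275,200)}.items():
    c=C[n];z=W[n][...,2]; box=np.zeros(z.shape,bool);box[v0:v1,u0:u1]=1
    m=(box&(z>.02)).astype(np.uint8); cnt=max(cv2.findContours(m,0,cv2.CHAIN_APPROX_NONE)[0],key=cv2.contourArea)
    k=box&(c["pixels"].max(-1)<60)&(z>.03)
    px=np.argwhere(k); print(n,"key dark px",len(px),px.min(0),px.max(0),"mean on z=.07",onz(c,*px.mean(0)[::-1],.07 if n=="top" else .05))
c=C["top"];z=W["top"];g=c["pixels"].max(-1)
# trigger
box=np.zeros(g.shape,bool);box[195:216,344:378]=1
for v in range(198,218): print(v," ".join(f"{int(z[v,u,2]*1000):3d}/{g[v,u]:3d}" for u in range(346,374,2)))
```

```text
top barrel [495.  214.9] [35.1 37.4]
 slot [495.9 216.7] std [1.8 4. ] long axis yaw(from y) 12.3 med 121.66666666666667 15.333333333333334
 supply ((519.759033203125, 241.13156127929688), (178.9338836669922, 169.69119262695312), 12.874720573425293)
scene barrel [498.5 215.9] [36.3 43.5]
 slot [494.7 217.4] std [1.9 4.2] long axis yaw(from y) 15.0 med 113.0 29.0
 supply ((522.5996704101562, 242.3287353515625), (181.26568603515625, 170.93865966796875), 12.92963695526123)
top key dark px 45 [226 257] [230 268] mean on z=.07 [ 0.46899973 -0.02691367  0.07      ]
scene key dark px 150 [165 243] [177 255] mean on z=.07 [ 0.46726919 -0.02641745  0.05      ]
198  12/168  14/170  14/169  12/172  12/168  13/177  12/168  14/175  11/167  18/168  10/166  15/170  14/171  10/166
199  14/168  14/172   9/169  12/174  11/170  11/178  16/172  13/176  13/169  13/168  13/167  11/170  13/169  12/165
200  13/170  13/168  14/144  14/149  12/145  14/152  15/149  13/151   9/151  12/170  13/170  12/172  14/169  15/163
201  12/170   9/135  16/ 92  13/ 95   7/ 93  12/ 88  10/ 85  10/ 88  13/107  11/157  15/157 
[... 1180 characters left out ...]
 90
212  14/ 85  13/ 88  12/ 86  50/ 33  59/ 46  56/ 46  62/ 13  60/ 24  57/ 24  58/ 44  60/ 34  61/ 45  13/ 83  11/ 79
213  13/ 61  13/ 63  15/ 63  12/ 64  14/ 68  50/ 71  59/ 48  58/ 51  64/ 54  64/ 71  63/ 65  60/ 61  64/ 62  65/ 61
214  66/ 74  64/ 74  64/ 76  67/ 76  66/ 77  64/ 78  69/ 80  64/ 82  65/ 80  69/ 79  67/ 81  69/ 80  64/ 80  66/ 81
215  67/ 92  67/ 91  68/ 90  65/ 91  64/ 92  68/ 92  69/ 92  70/ 91  67/ 93  68/ 93  70/ 93  70/ 91  65/ 91  69/ 91
216  66/ 97  67/100  66/100  68/ 99  69/ 99  67/ 99  67/ 99  66/ 98  69/ 98 1040/ 98  71/ 97  73/ 97  68/ 96  70/ 96
217  70/ 85  68/100  69/ 99  67/ 99  67/ 99  69/ 97  67/ 97  69/ 97  70/ 97  72/ 96  71/ 97  71/ 97  67/ 95  71/ 95
```

Run:
```python
from h import *
from scipy.spatial.transform import Rotation as R
o=readout.get_obs(); print(R.from_quat(o["ee_rot"]).as_matrix().round(3))
c=camera("top"); 
print("trig front L/R",onz(c,352,202.5,.06),onz(c,369,202.5,.06), "grip corner", onz(c,344,213,.068),onz(c,393,213.5,.068))
W=cloud(c);m=(np.abs(W[...,2]-.0125)<.004);m[:110]=0;m[250:]=0;m[:,:305]=0;m[:,405:]=0
m=cv2.morphologyEx(m.astype(np.uint8),cv2.MORPH_CLOSE,np.ones((60,60)));print(cv2.minAreaRect((W[m>0][:,:2]*1000).astype(np.float32)))
g=(np.abs(W[...,2]-.068)<.006);g[:208]=0;g[236:]=0;g[:,:346]=0;g[:,405:]=0
print(cv2.minAreaRect((W[g][:,:2]*1000).astype(np.float32)))
s=camera("scene");Ws=cloud(s);P=Ws[(Ws[...,2]>.04)&(Ws[...,2]<.058)&(abs(Ws[...,0]-.53)<.04)&(abs(Ws[...,1]+.27)<.04)]
print(len(P),np.percentile(P,[2,50,98],axis=0).round(4), np.sort(P[:,0])[-8:])
```

```text
[[-0.     0.922  0.388]
 [ 0.     0.388 -0.922]
 [-1.    -0.    -0.   ]]
trig front L/R [ 0.53081112 -0.24646775  0.06      ] [ 0.53088344 -0.28789398  0.06      ] grip corner [ 0.50519602 -0.2248137   0.068     ] [ 0.50422301 -0.34295865  0.068     ]
((586.8740844726562, -188.18728637695312), (321.1183776855469, 362.3944396972656), 1.1150238513946533)
((489.6061096191406, -287.5213928222656), (55.6496696472168, 117.5999755859375), 0.07140182703733444)
201 [[ 0.5034 -0.3078  0.0408]
 [ 0.5097 -0.2655  0.0508]
 [ 0.5328 -0.2325  0.0578]] [0.53248803 0.53251951 0.5326385  0.53277472 0.53285907 0.53300002
 0.53300624 0.53507674]
```

```bash
cat >> h.py <<'E'
from scipy.spatial.transform import Rotation as Rot
def to(x,y,z,yaw):
    """target TCP, jaw yaw deg, tool straight down -> turn deg & shift mm"""
    o=readout.get_obs();M=Rot.from_quat(o["ee_rot"]).as_matrix()
    a=np.radians(yaw);zt=np.array([np.cos(a),np.sin(a),0]);xt=np.array([0,0,-1.]);T=np.c_[xt,np.cross(zt,xt),zt]
    rv=np.degrees(Rot.from_matrix(M.T@T).as_rotvec());d=M.T@(np.array([x,y,z])-o["position"])*1000
    print("turn",rv.round(2),"shift",d.round(2))
def st():
    o=readout.get_obs();M=Rot.from_quat(o["ee_rot"]).as_matrix()
    print("t",round(o["clock"],2),"p",(o["position"]*1000).round(1),"jawyaw",round(np.degrees(np.arctan2(M[1,2],M[0,2])),2),"down",M[:,0].round(3),"F",o["ft_force"].round(1),"T",o["torque"].round(2),"w",round(o["grip_width"],3),"q",o["joint_pos"].round(2))
E
python3 -c "
from h import *
to(.467,-.027,.15,-6.2)"
```

```text
turn [-60.95   0.     0.  ] shift [  81.31  419.87 -418.75]
```

```bash
python3 -m inch '[[[-6,0,0],[4,40,-40],0],[[-12,0,0],[8,80,-80],0],[[-18,0,0],[12,120,-120],0],[[-24,0,0],[16,160,-160],0],[[-30,0,0],[20,200,-200],0],[[-37,0,0],[24,240,-240],0],[[-43,0,0],[28,285,-285],0],[[-49,0,0],[32,330,-330],0],[[-55,0,0],[36,375,-375],0.3],[[-61,0,0],[40,420,-419],0.5]]' 40; python3 -c "
from h import *
st();to(.467,-.027,.1,-6.2)"
```

```text
clock: 1.75
position: [0.4659, -0.029, 0.1919]
ee_rot: [0.037, 0.706, -0.037, 0.707]
ft_force: [1.3, -0.8, -0.4]
grip_width: 0.606
t 1.75 p [465.9 -29.  191.9] jawyaw -5.98 down [ 0.001 -0.001 -1.   ] F [ 1.3 -0.8 -0.4] T [ 0.01 -0.06  0.02] w 0.606 q [ 0.6   0.05 -0.65  1.89  0.03  1.21 -0.16]
turn [0.22 0.08 0.04] shift [91.93  2.16  0.72]
```

```bash
python3 -m inch '[[[0,0,0],[45,2,1],0.5],[[0,0,0],[90,2,1],0.5],[[0,0,0],[90,2,1],0.5]]'
python3 - <<'E'
from h import *
st()
t=camera("top");s=camera("scene")
a=cv2.resize(t["pixels"][195:255,220:300,::-1],(400,300),interpolation=cv2.INTER_CUBIC)
b=cv2.resize(s["pixels"][130:205,200:300,::-1],(400,300),interpolation=cv2.INTER_CUBIC)
cv2.imwrite("pics/a1.png",np.hstack([a,b]))
E
```

```text
clock: 2.12
position: [0.4651, -0.0269, 0.0997]
ee_rot: [0.037, 0.708, -0.037, 0.705]
ft_force: [-0.0, 0.2, 1.5]
grip_width: 0.501
t 2.12 p [465.1 -26.9  99.7] jawyaw -5.95 down [-0.004  0.    -1.   ] F [-0.   0.2  1.5] T [-0.01  0.04 -0.02] w 0.501 q [ 0.57  0.17 -0.65  1.99  0.12  1.03 -0.24]
```

View pics/a1.png

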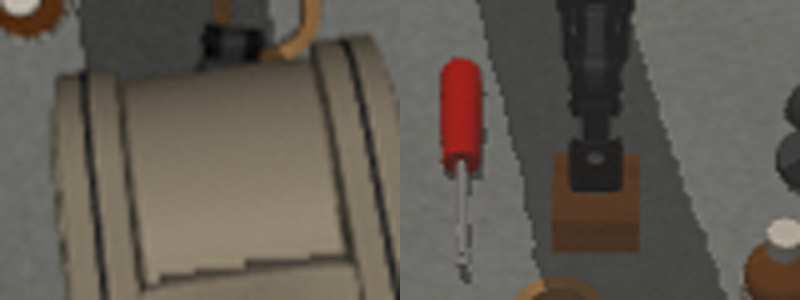

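The scene view shows the fingers centred over the key (both at column ~597 of the crop). Descending to grasp.

```bash
python3 -m inch '[[[0,0,0],[30,0,1.5],0.5],[[0,0,0],[60,0,1.5],0.5],[[0,0,0],[62,0,1.5],0.5],[[0,0,0],[62,0,1.5],0.75],[[0,0,0],[62,0,1.5],0.85]]' 40;  python3 -c "
from h import *
st()"
```

```text
clock: 2.85
position: [0.4705, -0.0276, 0.0428]
ee_rot: [0.037, 0.705, -0.037, 0.708]
ft_force: [0.3, 0.8, 0.9]
grip_width: 0.15
t 2.85 p [470.5 -27.6  42.8] jawyaw -6.0 down [ 0.004 -0.001 -1.   ] F [0.3 0.8 0.9] T [-0.01  0.01  0.03] w 0.15 q [ 0.54  0.26 -0.63  2.03  0.2   0.9  -0.3 ]
```

```bash
python3 -c "
from h import *
to(.467,-.027,.038,-6.2)"; python3 -m inch '[[[0,0,0],[5,0,-3.5],0.85],[[0,0,0],[5,0,-3.5],0.85],[[0,0,0],[5,0,-3.5],0.85]]' 40;  python3 -c "
from h import *
st()"
```

```text
turn [0.2  0.26 0.04] shift [ 4.81  0.18 -3.59]
clock: 3.22
position: [0.467, -0.0272, 0.0379]
ee_rot: [0.037, 0.705, -0.037, 0.708]
ft_force: [0.0, -0.2, 0.1]
grip_width: 0.152
t 3.23 p [467.  -27.2  37.9] jawyaw -6.0 down [ 0.004 -0.001 -1.   ] F [ 0.  -0.2  0.1] T [-0.    0.04  0.03] w 0.152 q [ 0.54  0.26 -0.63  2.04  0.2   0.89 -0.31]
```

Now close, correcting the slight tilt.

```bash
python3 -m inch '[[[0,0.25,0],[0,0,0],1],[[0,0.25,0],[0,0,0],1],[[0,0.25,0],[0,0,0],1],[[0,0.25,0],[0,0,0],1]]' 40;  python3 -c "
from h import *
st()"
```

```text
clock: 3.72
position: [0.4671, -0.0272, 0.038]
ee_rot: [0.037, 0.706, -0.037, 0.706]
ft_force: [-1.2, 0.1, 2.6]
grip_width: 0.111
t 3.73 p [467.1 -27.2  38. ] jawyaw -6.0 down [ 0.    -0.001 -1.   ] F [-1.2  0.1  2.6] T [-0.06  0.15 -0.03] w 0.111 q [ 0.54  0.27 -0.63  2.04  0.2   0.9  -0.31]
```

```bash
python3 -m inch '[[[0,0,0],[-20,0,0],1],[[0,0,0],[-60,0,0],1],[[0,0,0],[-110,0,0],1],[[0,0,0],[-142,0,0],1],[[0,0,0],[-142,0,0],1]]' 60;  python3 - <<'E'
from h import *
st();to(.4955,.217,.18,13)
s=camera("scene");cv2.imwrite("pics/a2.png",cv2.resize(s["pixels"][70:220,170:370,::-1],(800,600),interpolation=cv2.INTER_CUBIC))
E
```

```text
clock: 4.35
position: [0.4684, -0.0271, 0.1822]
ee_rot: [0.036, 0.705, -0.038, 0.708]
ft_force: [-0.4, -0.7, -0.6]
grip_width: 0.106
t 4.35 p [468.4 -27.1 182.2] jawyaw -6.01 down [ 0.004 -0.002 -1.   ] F [-0.4 -0.7 -0.6] T [ 0.02 -0.02  0.03] w 0.106 q [ 0.61  0.06 -0.66  1.9   0.04  1.19 -0.17]
turn [-19.01   0.25   0.13] shift [  1.8  245.64   1.35]
```

View pics/a2.png

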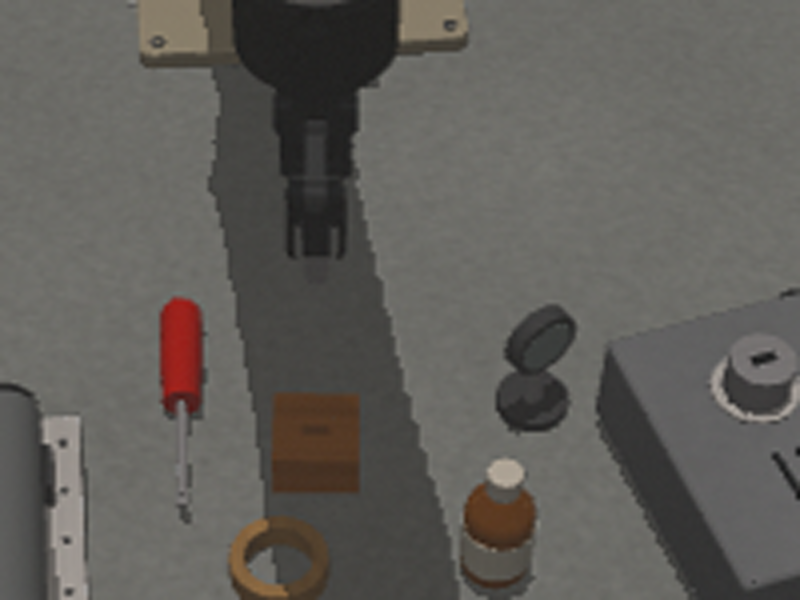

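The key is out of the rest and held, with the blade below the fingers at crop (317,270). Moving to the lock.

```bash
python3 -m inch '[[[-5,0.2,0],[0,50,0],1],[[-10,0.2,0],[0,100,0],1],[[-15,0.2,0],[0,150,0],1],[[-19,0.2,0],[2,200,1],1],[[-19,0.2,0],[2,246,1],1],[[-19,0.25,0],[2,246,1],1],[[-19,0.25,0],[2,246,1],1]]' 60;  python3 - <<'E'
from h import *
st();to(.4955,.217,.131,13)
E
```

```text
clock: 5.28
position: [0.4938, 0.2167, 0.1768]
ee_rot: [-0.081, 0.704, 0.079, 0.701]
ft_force: [0.7, -1.2, -1.6]
grip_width: 0.107
t 5.28 p [493.8 216.7 176.8] jawyaw 13.0 down [-0.005 -0.002 -1.   ] F [ 0.7 -1.2 -1.6] T [ 0.07  0.01 -0.03] w 0.107 q [ 0.24  0.29 -0.85  1.72  0.23  1.24 -0.45]
turn [ 0.   -0.29  0.07] shift [45.8  -0.07  2.  ]
```

```bash
python3 -m inch '[[[0,-0.3,0],[20,0,1],1],[[0,-0.3,0],[44,0,2],1],[[0,-0.3,0],[46,0,2],1],[[0,-0.3,0],[46,0,2],1]]' 60;  python3 - <<'E'
from h import *
st();to(.4955,.217,.131,13)
s=camera("scene");t=camera("top")
a=cv2.resize(s["pixels"][130:180,335:385,::-1],(400,400),interpolation=cv2.INTER_CUBIC)
b=cv2.resize(t["pixels"][190:240,130:180,::-1],(400,400),interpolation=cv2.INTER_CUBIC)
cv2.imwrite("pics/a3.png",np.hstack([a,b]))
E
```

```text
clock: 5.78
position: [0.4958, 0.2164, 0.1312]
ee_rot: [-0.08, 0.702, 0.079, 0.703]
ft_force: [0.3, -0.5, 0.5]
grip_width: 0.106
t 5.78 p [495.8 216.4 131.2] jawyaw 12.94 down [ 0.001 -0.001 -1.   ] F [ 0.3 -0.5  0.5] T [-0.02  0.03 -0.05] w 0.106 q [ 0.22  0.34 -0.84  1.77  0.28  1.15 -0.48]
turn [-0.06  0.02  0.08] shift [ 0.23  0.62 -0.11]
```

View pics/a3.png

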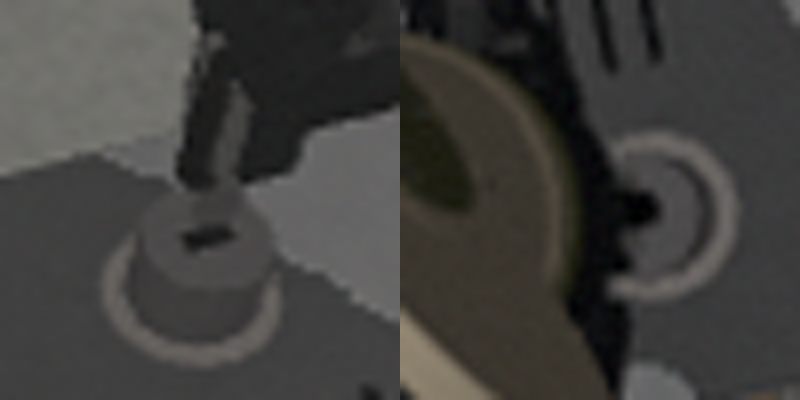

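Run:
```python
from h import *
s=camera("scene");E=s["extrinsics"];K=s["intrinsics"]
for p in [(.4958,.2164,.131),(.4958,.2164,.102),(.4958,.2164,.143),(.4955,.217,.096)]:
    q=K@(E[:3,:3]@np.array(p)+E[:3,3]);q=q[:2]/q[2];print(p,q.round(1),"crop",((q-[335,130])*8).round(0))
g=s["pixels"][130:180,335:385,::-1];g=np.clip(g.astype(float)*2.2,0,255).astype(np.uint8)
cv2.imwrite("pics/a4.png",cv2.resize(g,(600,600),interpolation=cv2.INTER_NEAREST))
W=cloud(s)
for v in range(136,166,2): print(v," ".join(f"{int(W[v,u,2]*1000):4d},{int(W[v,u,0]*1000):4d}" for u in range(355,374,2)))
```

```text
(0.4958, 0.2164, 0.131) [363.2 148.9] crop [226. 151.]
(0.4958, 0.2164, 0.102) [360.6 157.8] crop [205. 223.]
(0.4958, 0.2164, 0.143) [364.3 145.1] crop [235. 121.]
(0.4955, 0.217, 0.096) [360.3 159.5] crop [202. 236.]
136    1, 338    0, 338    2, 340  167, 491  167, 491  166, 491  188, 512  192, 515  183, 508  184, 509
138    4, 348    1, 346  147, 479  161, 491  164, 494  175, 505  182, 511  186, 515  187, 516  186, 516
140    0, 350   -1, 350  152, 488  161, 497  164, 500  172, 508  177, 512  180, 515  183, 519  195, 530
142    0, 357    2, 360  146, 489  162, 503  161, 503  166, 508  175, 516  171, 513  187, 527  193, 533
144    2, 366    0, 365  151, 498  153, 501  157, 505  162, 509  159, 507  165, 513  184, 530  188, 534
146    3, 374   71, 434  145, 499  150, 503  152, 505  157, 511  158, 512  161, 515  180, 531  181, 533
148   72, 440   68, 437  142, 502  143, 503  145, 505  149, 509  155, 514  155, 515  149, 510   72, 444
150   68, 443  126, 494  137, 503  136, 503  141, 507  143, 509  150, 515  145, 512  147, 514   68, 447
152   71, 452   70, 451  132, 504  129, 502  137, 509  139, 511  140, 512   72, 455   74, 457   70, 455
154   94, 477   98, 480   97, 481  117, 498  117, 498  115, 496   71, 460   69, 459   68, 458   73, 463
156   96, 485   95, 484  869,1132  111, 498  109, 496   95, 486   98, 489   73, 468   72, 467   73, 469
158   98, 492   96, 490   95, 490   98, 493   95, 491   99, 495   96, 492   72, 473   72, 473   71, 473
160   99, 498   97, 497  100, 500   98, 499   97, 498   95, 497   95, 497   99, 501   70, 478   71, 479
162   97, 502   96, 502   96, 503   96, 503   98, 504   95, 503   97, 505   70, 483   69, 483   71, 485
164   96, 507   95, 506  869,1132   96, 508   99, 511   96, 509   98, 511   69, 488   70, 489   70, 490
```

View pics/a4.png

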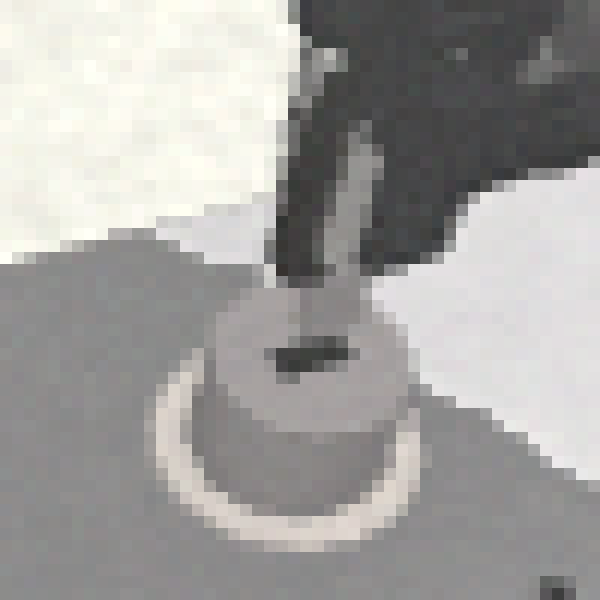

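Run:
```python
from h import *
s=camera("scene");g=s["pixels"].astype(int).sum(-1)//3
print("    "," ".join(f"{u:3d}" for u in range(350,374)))
for v in range(150,168): print(v,"",*[f"{g[v,u]:3d}" for u in range(350,374)])
```

```text
350 351 352 353 354 355 356 357 358 359 360 361 362 363 364 365 366 367 368 369 370 371 372 373
150  101 101  99  97  99  99  96  55  26  29  31  43  67  67  63  29  31  31  32  31  32  30  59 103
151   63  72 100  99 100 102  96  53  26  27  27  41  68  67  61  26  30  29  28  30  45  72 102 102
152   62  61  64  62  61  61  72  95  22  28  29  30  47  67  63  40  34  60  70 102 103 102 103 102
153   62  62  62  62  62  61  67  90  60  34  41  44  62  63  63  67  94 102 101 101 102 101 102 102
154   62  63  63  62  63  68  74  75  74  73  63  60  61  61  60  70 103 102 101 100 101 101 101 101
155   65  64  64  63  72  74  74  74  74  69  59  61  60  61  60  68  91 102 101 100 102 101 100 100
156   62  63  64  73  74  73  73  74  72  68  59  61  60  61  62  70  76  90 100 100 100 100 100  98
157   62  63  68  74  73  73  72  71  73  72  62  62  63  64  71  73  72  74  89 101 100 100  99 100
158   61  63  68  72  73  72  73  77  75  62  46  43  37  49  76  74  73  73  81 102 100 101 101 102
159   65  78  64  73  74  74  71  56  31  28  28  29  26  32  55  75  74  73  73  89 100 100 101 100
160   80  82  57  75  73  73  74  69  32  26  28  38  52  63  74  73  73  71  75  88 101 100  99 100
161   94  83  57  73  73  74  75  73  56  53  76  74  74  73  73  73  73  73  71  75 103 101 101 100
162   90  64  56  61  75  75  73  74  73  73  74  73  74  74  75  74  73  74  71  64  73 104 102 102
163   90  54  58  60  67  74  74  73  74  74  75  74  74  74  74  74  74  73  65  60  64  64  73 104
164   82  55  57  59  59  64  73  75  75  75  73  73  74  73  73  74  73  70  66  77  62  62  61  64
165   71  56  58  60  61  60  62  67  74  75  73  74  75  73  75  72  64  60  77  78  62  61  62  63
166   70  57  59  59  61  60  61  63  62  60  62  67  65  61  59  59  57  61  88  94  61  64  63  63
167   90  55  58  60  61  62  60  62  63  62  61  60  60  60  58  58  59  71  97  94  69  62  65  64
```

The blade's lower end projects to about (361.4,157.6). Dropped 6 mm, that lands on the slot centre at about (360.7,159.3), so the two are aligned to within roughly 0.3 px. I'll try a gentle insertion.

```bash
python3 -m inch '[[[0,0,0],[4,0.2,0],1],[[0,0,0],[7,0.2,0],1],[[0,0,0],[9,0.2,0],1]]' 60;  python3 -c "
from h import *
st()"
```

```text
clock: 6.35
position: [0.4958, 0.2173, 0.1223]
ee_rot: [-0.08, 0.702, 0.08, 0.703]
ft_force: [-0.5, -0.4, 0.2]
grip_width: 0.104
t 6.35 p [495.8 217.3 122.3] jawyaw 12.99 down [ 0.001 -0.001 -1.   ] F [-0.5 -0.4  0.2] T [ 0.02  0.01 -0.04] w 0.104 q [ 0.21  0.35 -0.83  1.78  0.29  1.13 -0.49]
```

```bash
python3 -m inch '[[[0,0,0],[3,0,0],1],[[0,0,0],[5,0,0],1],[[0,0,0],[6,0,0],1]]' 60;  python3 -c "
from h import *
st()"
```

```text
clock: 6.72
position: [0.4957, 0.2173, 0.1161]
ee_rot: [-0.08, 0.702, 0.08, 0.703]
ft_force: [0.4, 0.1, -0.9]
grip_width: 0.109
t 6.72 p [495.7 217.3 116.1] jawyaw 12.99 down [ 0.001 -0.001 -1.   ] F [ 0.4  0.1 -0.9] T [-0.    0.05 -0.07] w 0.109 q [ 0.21  0.36 -0.83  1.79  0.29  1.12 -0.49]
```

It's going in with no force; 12 mm remain.

```bash
python3 -m inch '[[[0,0,0],[3,0,0],1],[[0,0,0],[6,0,0],1],[[0,0,0],[9,0,0],1],[[0,0,0],[11,0,0],1],[[0,0,0],[11,0,0],1]]' 60;  python3 -c "
from h import *
st()"
```

```text
clock: 7.35
position: [0.4956, 0.2172, 0.105]
ee_rot: [-0.08, 0.702, 0.08, 0.703]
ft_force: [-1.5, 0.8, -1.0]
grip_width: 0.107
t 7.35 p [495.6 217.2 105. ] jawyaw 13.0 down [ 0.001 -0.001 -1.   ] F [-1.5  0.8 -1. ] T [ 0.   -0.04  0.05] w 0.107 q [ 0.2   0.37 -0.82  1.8   0.31  1.1  -0.5 ]
```

```bash
python3 -m inch '[[[0,0,0],[1,0,0],1],[[0,0,0],[2,0,0],1],[[0,0,0],[2,0,0],1]]' 60;  python3 - <<'E'
from h import *
st()
s=camera("scene")
g=np.clip(s["pixels"][130:180,335:385,::-1].astype(float)*2,0,255).astype(np.uint8)
cv2.imwrite("pics/a5.png",cv2.resize(g,(500,500),interpolation=cv2.INTER_CUBIC))
E
```

```text
clock: 7.72
position: [0.4958, 0.2173, 0.1039]
ee_rot: [-0.081, 0.702, 0.079, 0.703]
ft_force: [-3.3, -2.5, 10.6]
grip_width: 0.105
t 7.72 p [495.8 217.3 103.9] jawyaw 12.99 down [ 0.002 -0.002 -1.   ] F [-3.3 -2.5 10.6] T [-0.5   0.83 -0.06] w 0.105 q [ 0.2   0.38 -0.82  1.8   0.31  1.1  -0.5 ]
```

View pics/a5.png

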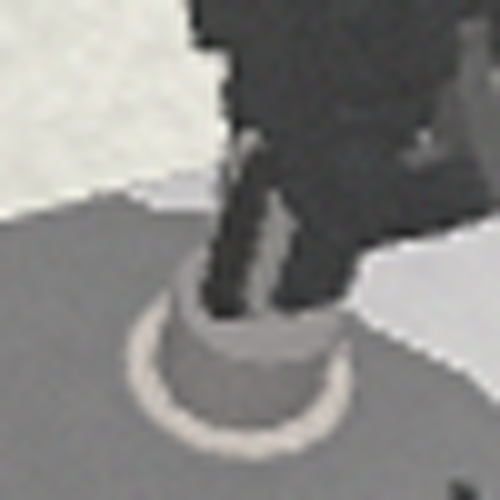

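The shoulder is on the barrel: 10 N at TCP z = 0.104, exactly where expected. Now turning clockwise.

```bash
python3 -m inch '[[[6,0,0],[-0.3,0,0],1],[[12,0,0],[-0.3,0,0],1],[[18,0,0],[-0.3,0,0],1],[[24,0,0],[-0.3,0,0],1],[[30,0,0],[-0.3,0,0],1],[[36,0,0],[-0.3,0,0],1],[[40,0,0],[-0.3,0,0],1],[[40,0,0],[-0.3,0,0],1]]' 80;  python3 -c "
from h import *
st();to(.4957,.2173,.1041,-67)"
```

```text
clock: 8.78
position: [0.496, 0.2172, 0.1043]
ee_rot: [0.165, 0.687, -0.165, 0.688]
ft_force: [0.1, -1.7, -0.1]
grip_width: 0.105
t 8.78 p [496.  217.2 104.3] jawyaw -26.98 down [ 0.002 -0.002 -1.   ] F [ 0.1 -1.7 -0.1] T [-0.3  -0.03  0.05] w 0.105 q [ 0.11  0.34 -0.7   1.8   0.25  1.09 -1.16]
turn [ 4.002e+01  1.600e-01 -1.000e-02] shift [ 0.24 -0.02 -0.31]
```

```bash
python3 -m inch '[[[6,0,0],[0.2,0,-0.3],1],[[12,0,0],[0.2,0,-0.3],1],[[18,0,0],[0.2,0,-0.3],1],[[24,0,0],[0.2,0,-0.3],1],[[30,0,0],[0.2,0,-0.3],1],[[36,0,0],[0.2,0,-0.3],1],[[40,0,0],[0.2,0,-0.3],1],[[40,0,0],[0.2,0,-0.3],1]]' 80;  python3 -c "
from h import *
st()"
```

```text
clock: 9.78
position: [0.4963, 0.2169, 0.1043]
ee_rot: [0.39, 0.589, -0.39, 0.591]
ft_force: [2.1, -3.1, -0.0]
grip_width: 0.103
t 9.78 p [496.3 216.9 104.3] jawyaw -66.9 down [ 0.003 -0.002 -1.   ] F [ 2.1 -3.1 -0. ] T [-0.6  -0.63 -0.01] w 0.103 q [ 0.02  0.32 -0.59  1.81  0.2   1.07 -1.82]
```

```bash
python3 -m inch '[[[2,0,0],[0,0,0],1],[[3,0,0],[0,0,0],1],[[3,0,0],[0,0,0],1]]' 80;  python3 -c "
from h import *
st()";python3 -m inch '[[[2,0,0],[0,0,0],1],[[3,0,0],[0,0,0],1],[[3,0,0],[0,0,0],1]]' 80;  python3 -c "
from h import *
st()"
```

```text
clock: 10.15
position: [0.4963, 0.2168, 0.1043]
ee_rot: [0.405, 0.578, -0.405, 0.581]
ft_force: [1.3, -2.3, 0.5]
grip_width: 0.102
t 10.15 p [496.3 216.8 104.3] jawyaw -69.88 down [ 0.003 -0.002 -1.   ] F [ 1.3 -2.3  0.5] T [-0.45 -0.39  0.07] w 0.102 q [ 0.01  0.32 -0.59  1.81  0.2   1.07 -1.87]
clock: 10.52
position: [0.4963, 0.2168, 0.1043]
ee_rot: [0.42, 0.567, -0.42, 0.57]
ft_force: [1.4, -1.7, 1.0]
grip_width: 0.108
t 10.53 p [496.3 216.8 104.3] jawyaw -72.89 down [ 0.003 -0.003 -1.   ] F [ 1.4 -1.7  1. ] T [-0.55 -0.23  0.2 ] w 0.108 q [ 0.    0.32 -0.58  1.81  0.2   1.07 -1.92]
```

```bash
python3 -m inch '[[[2,0,0],[0,0,0],1],[[3,0,0],[0,0,0],1],[[3,0,0],[0,0,0],1],[[3,0,0],[0,0,0],1]]' 80;  python3 -c "
from h import *
import time
for i in range(3): st()"
```

```text
clock: 11.02
position: [0.4963, 0.2168, 0.1043]
ee_rot: [0.435, 0.556, -0.435, 0.559]
ft_force: [1.7, -2.5, 1.1]
grip_width: 0.105
t 11.03 p [496.3 216.8 104.3] jawyaw -75.87 down [ 0.003 -0.003 -1.   ] F [ 1.7 -2.5  1.1] T [-0.57 -0.26  0.32] w 0.105 q [-0.    0.31 -0.57  1.81  0.2   1.07 -1.97]
t 11.03 p [496.3 216.8 104.3] jawyaw -75.87 down [ 0.003 -0.003 -1.   ] F [ 1.7 -2.5  1.1] T [-0.57 -0.26  0.32] w 0.105 q [-0.    0.31 -0.57  1.81  0.2   1.07 -1.97]
t 11.03 p [496.3 216.8 104.3] jawyaw -75.87 down [ 0.003 -0.003 -1.   ] F [ 1.7 -2.5  1.1] T [-0.57 -0.26  0.32] w 0.105 q [-0.    0.31 -0.57  1.81  0.2   1.07 -1.97]
```

Torque about z climbs steadily (0.07, 0.20, 0.32 N m) for 3° steps, so it is against the stop. Easing off, opening and rising.

```bash
python3 -m inch '[[[-3,0,0],[0.2,0,0],1],[[-3,0,0],[0.2,0,0],0.8],[[-3,0,0],[0.2,0,0],0.6],[[-3,0,0],[0.2,0,0],0.5],[[-3,0,0],[-1,0,0],0.5]]' 40; python3 -c "
from h import *
st()"; python3 -m inch '[[[0,0,0],[-15,0,0],0.5],[[0,0,0],[-40,0,0],0.5],[[0,0,0],[-75,0,0],0.5],[[0,0,0],[-75,0,0],0.5]]'
python3 - <<'E'
from h import *
st()
s=camera("scene");t=camera("top")
f=lambda c,b:cv2.resize(np.clip(c["pixels"][b[0]:b[1],b[2]:b[3],::-1].astype(float)*1.6,0,255).astype(np.uint8),(400,400),interpolation=cv2.INTER_CUBIC)
cv2.imwrite("pics/a6.png",np.hstack([f(s,(130,190,330,390)),f(t,(180,250,120,190))]))
E
```

```text
clock: 11.65
position: [0.4962, 0.2169, 0.1053]
ee_rot: [0.42, 0.568, -0.42, 0.57]
ft_force: [-0.4, 0.5, -0.5]
grip_width: 0.496
t 11.65 p [496.2 216.9 105.3] jawyaw -72.89 down [ 0.003 -0.002 -1.   ] F [-0.4  0.5 -0.5] T [-0.02  0.01  0.01] w 0.496 q [ 0.    0.31 -0.58  1.81  0.2   1.08 -1.92]
clock: 12.15
position: [0.4974, 0.2181, 0.184]
ee_rot: [0.422, 0.566, -0.419, 0.571]
ft_force: [0.5, 0.9, -0.8]
grip_width: 0.501
t 12.15 p [497.4 218.1 184. ] jawyaw -72.89 down [ 0.008 -0.001 -1.   ] F [ 0.5  0.9 -0.8] T [0.01 0.02 0.05] w 0.501 q [ 0.02  0.23 -0.59  1.72  0.14  1.22 -1.88]
```

View pics/a6.png

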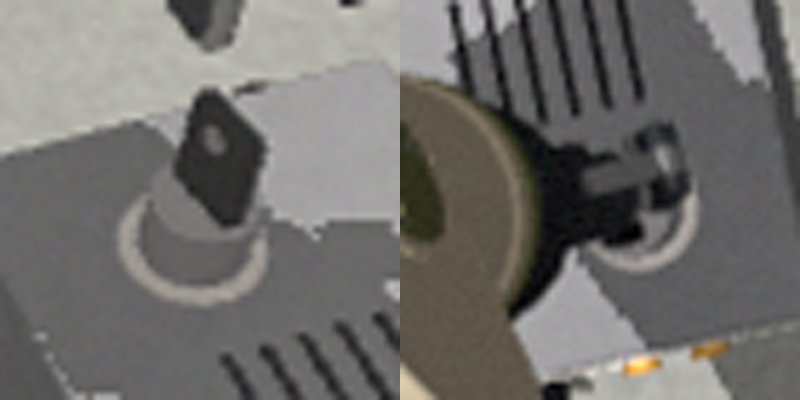

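The key is home and turned (scene crop (215,160)). Next I move in front of the trigger with the fingers shut and the jaw axis along the handset's y.

```bash
python3 -c "
from h import *
to(.57,-.267,.18,-89.2)"
```

```text
turn [16.31  0.16 -0.2 ] shift [  2.36 -71.81 484.42]
```

```bash
python3 -m inch '[[[2,0,0],[0,-8,54],0.7],[[4,0,0],[0,-16,108],1],[[6,0,0],[0,-24,162],1],[[8,0,0],[0,-32,216],1],[[10,0,0],[0,-40,270],1],[[12,0,0],[0,-48,324],1],[[14,0,0],[0,-56,378],1],[[16.3,0,0],[0,-64,432],1],[[16.3,0,0],[2,-72,484],1],[[16.3,0,0],[2,-72,484],1]]' 40
python3 - <<'E'
from h import *
st();to(.57,-.267,.08,-89.2)
s=camera("scene");t=camera("top")
W=cloud(s);m=(W[...,2]>.102)&(W[...,2]<.14)&(np.linalg.norm(W[...,:2]-[.4956,.217],axis=-1)<.03)
P=W[m];print(P.mean(0).round(4),cv2.minAreaRect((P[:,:2]*1000).astype(np.float32)),P[:,2].max())
W=cloud(t);m=(W[...,2]>.12)&(W[...,2]<.15)&(np.linalg.norm(W[...,:2]-[.4956,.217],axis=-1)<.03)
P=W[m];print(P.mean(0).round(4),cv2.minAreaRect((P[:,:2]*1000).astype(np.float32)),P[:,2].max())
f=lambda c,b:cv2.resize(np.clip(c["pixels"][b[0]:b[1],b[2]:b[3],::-1].astype(float)*1.4,0,255).astype(np.uint8),(400,400),interpolation=cv2.INTER_CUBIC)
cv2.imwrite("pics/a7.png",np.hstack([f(s,(130,260,90,220)),f(t,(180,250,120,190))]))
E
```

```text
clock: 13.5
position: [0.5679, -0.2718, 0.1785]
ee_rot: [0.498, 0.501, -0.499, 0.503]
ft_force: [-0.2, 0.6, 0.0]
grip_width: -0.005
t 13.5 p [ 567.9 -271.8  178.5] jawyaw -89.59 down [ 0.001 -0.003 -1.   ] F [-0.2  0.6  0. ] T [ 0.02 -0.02 -0.01] w -0.005 q [ 0.56  0.38 -0.24  1.51  0.1   1.26 -1.26]
turn [-0.39  0.18 -0.05] shift [98.49  2.06 -5.08]
[0.5    0.2159 0.1236] ((497.3440856933594, 216.68890380859375), (31.42915916442871, 12.355657577514648), 26.624357223510742) 0.1393549144839798
[0.4955 0.2147 0.1339] ((495.4042663574219, 215.93563842773438), (28.824140548706055, 10.21364688873291), 24.33031463623047) 0.14152795270896998
```

View pics/a7.png

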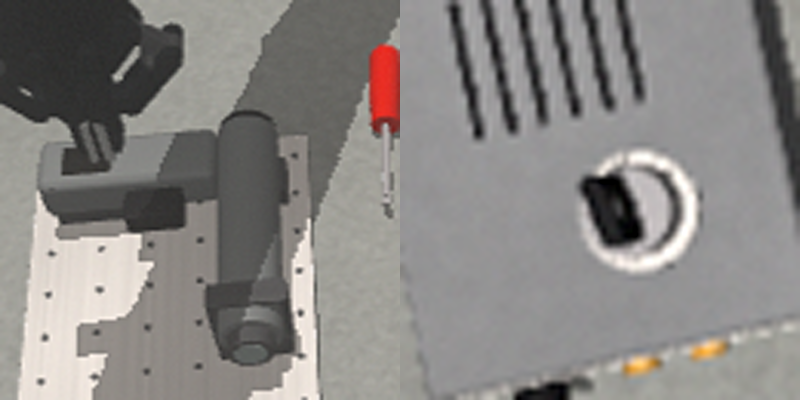

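The key's long axis is at about 25° in both views, so it has turned 77–79° (1.35 rad), near the full 1.4 rad. The head top is at about 0.134–0.139, so it is fully home. Descending in front of the trigger.

```bash
python3 -m inch '[[[0,0,0],[40,2,-5],1],[[0,0,0],[95,2,-5],1],[[0,0,0],[100,2,-5],1],[[0,0,0],[100,2,-5],1]]' 40; python3 -c "
from h import *
st();to(.57,-.267,.036,-89.2)"
```

```text
clock: 14.1
position: [0.5721, -0.2609, 0.0806]
ee_rot: [0.497, 0.503, -0.496, 0.505]
ft_force: [-0.4, 0.3, 1.2]
grip_width: -0.0
t 14.1 p [ 572.1 -260.9   80.6] jawyaw -89.17 down [ 0.003 -0.001 -1.   ] F [-0.4  0.3  1.2] T [-0.01 -0.03 -0.04] w -0.0 q [ 0.54  0.47 -0.24  1.61  0.12  1.07 -1.29]
turn [ 0.03  0.06 -0.18] shift [44.64 -2.3   6.06]
```

```bash
python3 -m inch '[[[0,0,-0.2],[20,-1,6],1],[[0,0,-0.2],[44,-1,6],1],[[0,0,-0.2],[45,-1,6],1],[[0,0,-0.2],[45,-1,6],1]]' 40
python3 - <<'E'
from h import *
st()
s=camera("scene");t=camera("top")
f=lambda c,b:cv2.resize(np.clip(c["pixels"][b[0]:b[1],b[2]:b[3],::-1].astype(float)*1.6,0,255).astype(np.uint8),(400,400),interpolation=cv2.INTER_CUBIC)
cv2.imwrite("pics/a8.png",np.hstack([f(s,(150,230,100,180)),f(t,(170,250,310,390))]))
E
```

```text
clock: 14.6
position: [0.5719, -0.2673, 0.0368]
ee_rot: [0.496, 0.503, -0.497, 0.504]
ft_force: [-0.0, -0.9, 1.0]
grip_width: 0.001
t 14.6 p [ 571.9 -267.3   36.8] jawyaw -89.18 down [ 0.001 -0.002 -1.   ] F [-0.  -0.9  1. ] T [-0.03 -0.03  0.  ] w 0.001 q [ 0.54  0.53 -0.23  1.63  0.14  1.   -1.29]
```

View pics/a8.png

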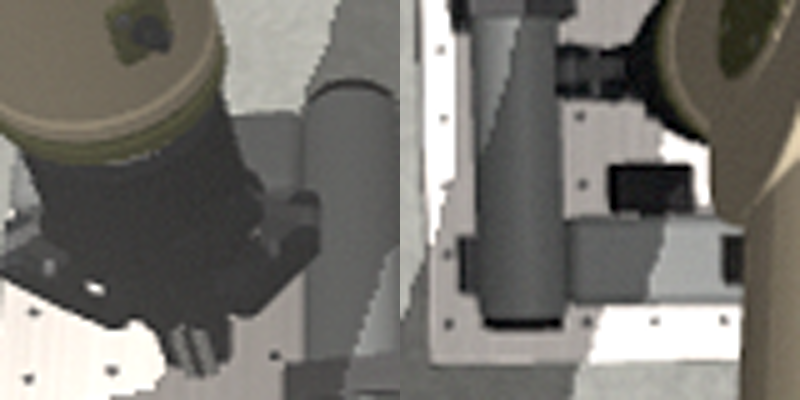

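Run:
```python
from h import *
t=camera("top");W=cloud(t)
for v in range(176,192,2): print(v,*[f"({int(W[v,u,1]*1000)},{int(W[v,u,2]*1000)})" for u in range(414-100,446-100+0)if 0],*[f"({int(W[v,u,1]*1000)},{int(W[v,u,2]*1000)})" for u in range(338,352,1)])
```

```text
176 (-211,69) (-213,68) (-216,65) (-219,64) (-233,11) (-235,13) (-238,10) (-241,10) (-244,10) (-246,9) (-249,10) (-251,12) (-253,13) (-255,15)
178 (-210,73) (-213,69) (-216,66) (-219,63) (-233,13) (-235,15) (-237,16) (-240,13) (-243,14) (-246,12) (-248,11) (-251,11) (-253,12) (-256,12)
180 (-211,68) (-213,68) (-216,64) (-206,124) (-207,129) (-210,129) (-211,131) (-213,132) (-216,130) (-220,124) (-222,126) (-224,124) (-230,111) (-233,109)
182 (-210,74) (-213,69) (-216,67) (-205,128) (-207,129) (-210,126) (-212,128) (-213,132) (-215,134) (-218,133) (-218,139) (-221,136) (-223,141) (-225,139)
184 (-210,72) (-213,67) (-216,68) (-205,128) (-208,126) (-209,129) (-211,130) (-213,134) (-215,136) (-217,135) (-219,136) (-222,133) (-223,140) (-225,139)
186 (-211,67) (-213,68) (-216,67) (-205,126) (-207,130) (-209,130) (-211,130) (-213,131) (-217,126) (-219,128) (-221,128) (-222,131) (-226,126) (-228,126)
188 (-210,70) (-212,70) (-216,65) (-206,124) (-206,131) (-208,132) (-211,131) (-214,130) (-216,127) (-219,127) (-221,126) (-224,123) (-229,112) (-232,108)
190 (-210,71) (-213,70) (-216,65) (-219,62) (-232,12) (-209,129) (-212,128) (-240,14) (-242,15) (-225,99) (-228,97) (-230,98) (-234,92) (-236,94)
```

The knuckle near the barrel is at z ≥ 0.1, clear of the barrel at 0.07. Approaching the face.

```bash
python3 -m inch '[[[0,0,0],[1,-8,0],1],[[0,0,0],[1,-16,0],1],[[0,0,0],[1,-24,0],1],[[0,0,0],[1,-24,0],1]]' 40; python3 -c "
from h import *
st()"; python3 -m inch '[[[0,0,0],[0,-1,0],1],[[0,0,0],[0,-2,0],1],[[0,0,0],[0,-3,0],1],[[0,0,0],[0,-3,0],1]]'; python3 -c "
from h import *
st()"
```

```text
clock: 15.25
position: [0.5473, -0.2679, 0.036]
ee_rot: [0.496, 0.503, -0.497, 0.504]
ft_force: [-0.4, 0.4, -0.1]
grip_width: -0.006
t 15.25 p [ 547.3 -267.9   36. ] jawyaw -89.21 down [ 0.001 -0.002 -1.   ] F [-0.4  0.4 -0.1] T [ 0.   -0.01 -0.03] w -0.006 q [ 0.57  0.49 -0.23  1.69  0.13  0.98 -1.27]
clock: 15.75
position: [0.5442, -0.2679, 0.0359]
ee_rot: [0.496, 0.503, -0.497, 0.504]
ft_force: [0.1, -1.0, 0.3]
grip_width: -0.001
t 15.75 p [ 544.2 -267.9   35.9] jawyaw -89.21 down [ 0.001 -0.002 -1.   ] F [ 0.1 -1.   0.3] T [ 0.05  0.01 -0.04] w -0.001 q [ 0.57  0.48 -0.23  1.7   0.13  0.97 -1.27]
```

```bash
for i in 1; do :; done; python3 -m inch '[[[0,0,0],[0,-1,0],1],[[0,0,0],[0,-2,0],1],[[0,0,0],[0,-2,0],1]]'; python3 -c "
from h import *
st()"; python3 -m inch '[[[0,0,0],[0,-1,0],1],[[0,0,0],[0,-2,0],1],[[0,0,0],[0,-2,0],1]]'; python3 -c "
from h import *
st()"
```

```text
clock: 16.12
position: [0.5423, -0.2679, 0.0359]
ee_rot: [0.496, 0.503, -0.497, 0.504]
ft_force: [1.1, -0.7, -0.3]
grip_width: 0.003
t 16.12 p [ 542.3 -267.9   35.9] jawyaw -89.21 down [ 0.001 -0.002 -1.   ] F [ 1.1 -0.7 -0.3] T [ 0.05 -0.13 -0.02] w 0.003 q [ 0.57  0.48 -0.23  1.71  0.13  0.97 -1.27]
clock: 16.5
position: [0.5402, -0.2679, 0.0359]
ee_rot: [0.496, 0.503, -0.497, 0.504]
ft_force: [0.6, 0.3, -0.2]
grip_width: -0.003
t 16.5 p [ 540.2 -267.9   35.9] jawyaw -89.21 down [ 0.001 -0.002 -1.   ] F [ 0.6  0.3 -0.2] T [ 0.   -0.29  0.01] w -0.003 q [ 0.57  0.47 -0.23  1.71  0.13  0.97 -1.27]
```

```bash
python3 -m inch '[[[0,0,0],[0,-0.5,0],1],[[0,0,0],[0,-1,0],1],[[0,0,0],[0,-1,0],1]]'; python3 -c "
from h import *
st()"
```

```text
clock: 16.88
position: [0.5392, -0.2679, 0.0359]
ee_rot: [0.496, 0.503, -0.497, 0.504]
ft_force: [1.1, 0.0, -1.3]
grip_width: 0.0
t 16.88 p [ 539.2 -267.9   35.9] jawyaw -89.21 down [ 0.001 -0.002 -1.   ] F [ 1.1  0.  -1.3] T [-0.   -0.31 -0.02] w 0.0 q [ 0.57  0.47 -0.23  1.71  0.13  0.97 -1.27]
```

Contact is at about 0.543, and the arm is now in the free play (the moment T_y resolves force better than F). Continuing in 1 mm steps.

```bash
python3 -m inch '[[[0,0,0],[0,-0.5,0],1],[[0,0,0],[0,-1,0],1],[[0,0,0],[0,-1,0],1]]'>/dev/null; python3 -c "
from h import *
st()"; python3 -m inch '[[[0,0,0],[0,-0.5,0],1],[[0,0,0],[0,-1,0],1],[[0,0,0],[0,-1,0],1]]'>/dev/null; python3 -c "
from h import *
st()"
```

```text
t 17.25 p [ 538.2 -268.    36. ] jawyaw -89.21 down [ 0.001 -0.002 -1.   ] F [ 1.4 -0.4 -0.8] T [-0.03 -0.32 -0.04] w 0.001 q [ 0.57  0.47 -0.23  1.72  0.13  0.97 -1.27]
t 17.62 p [ 537.1 -267.9   36. ] jawyaw -89.21 down [ 0.001 -0.002 -1.   ] F [ 1.3 -0.2 -0.6] T [ 0.03 -0.33  0.01] w 0.0 q [ 0.57  0.47 -0.23  1.72  0.13  0.97 -1.27]
```

```bash
python3 -m inch '[[[0,0,0],[0,-0.5,0],1],[[0,0,0],[0,-1,0],1],[[0,0,0],[0,-1,0],1]]'>/dev/null; python3 -c "
from h import *
st()"
```

```text
t 18.0 p [ 536.1 -268.    35.9] jawyaw -89.21 down [ 0.001 -0.002 -1.   ] F [ 1.3  0.3 -0.8] T [ 0.02 -0.39 -0.01] w -0.001 q [ 0.58  0.47 -0.23  1.72  0.13  0.97 -1.26]
```

```bash
python3 -m inch '[[[0,0,0],[0,-0.5,0],1],[[0,0,0],[0,-1,0],1],[[0,0,0],[0,-1,0],1]]'>/dev/null; python3 -c "
from h import *
st()"
```

```text
t 18.38 p [ 535. -268.   36.] jawyaw -89.21 down [ 0.001 -0.002 -1.   ] F [ 1.9 -0.1 -1.4] T [-0.01 -0.39  0.02] w -0.001 q [ 0.58  0.47 -0.23  1.72  0.13  0.97 -1.26]
```

```bash
python3 -m inch '[[[0,0,0],[0,-0.5,0],1],[[0,0,0],[0,-1,0],1],[[0,0,0],[0,-1,0],1]]'>/dev/null; python3 -c "
from h import *
st()"
```

```text
t 18.75 p [ 534.1 -268.    36. ] jawyaw -89.22 down [ 0.001 -0.002 -1.   ] F [ 3.6 -1.2 -2.5] T [-0.04 -0.56  0.03] w -0.004 q [ 0.58  0.46 -0.23  1.73  0.13  0.97 -1.26]
```

```bash
python3 -m inch '[[[0,0,0],[0,-0.5,0],1],[[0,0,0],[0,-1,0],1],[[0,0,0],[0,-1,0],1]]'>/dev/null; python3 -c "
from h import *
st()"
```

```text
t 19.12 p [ 533. -268.   36.] jawyaw -89.21 down [ 0.001 -0.002 -1.   ] F [ 2.9 -0.  -0.9] T [-0.   -0.65 -0.03] w 0.002 q [ 0.58  0.46 -0.23  1.73  0.13  0.97 -1.26]
```

```bash
python3 -m inch '[[[0,0,0],[0,-0.5,0],1],[[0,0,0],[0,-0.5,0],1]]'>/dev/null; python3 -c "
from h import *
st()"
```

```text
t 19.38 p [ 532.6 -268.    36. ] jawyaw -89.21 down [ 0.001 -0.002 -1.   ] F [ 3.4 -0.1 -1.8] T [-0.01 -0.67  0.  ] w 0.001 q [ 0.58  0.46 -0.23  1.73  0.13  0.96 -1.26]
```

```bash
python3 -m inch '[[[0,0,0],[0,-0.5,0],1],[[0,0,0],[0,-0.5,0],1]]'>/dev/null; python3 -c "
from h import *
st()"
```

```text
t 19.62 p [ 532. -268.   36.] jawyaw -89.21 down [ 0.001 -0.002 -1.   ] F [ 4.  -0.4 -2.2] T [-0.04 -0.72 -0.04] w -0.0 q [ 0.58  0.46 -0.23  1.73  0.13  0.96 -1.26]
```

```bash
python3 -m inch '[[[0,0,0],[0,-0.3,0],1],[[0,0,0],[0,-0.3,0],1]]'>/dev/null; python3 -c "
from h import *
st()"
```

```text
t 19.88 p [ 531.8 -268.    36. ] jawyaw -89.21 down [ 0.001 -0.002 -1.   ] F [ 3.4  0.1 -2.7] T [-0.05 -0.84  0.02] w 0.0 q [ 0.58  0.46 -0.23  1.73  0.13  0.96 -1.26]
```

```bash
python3 -m inch '[[[0,0,0],[0,-0.2,0],1],[[0,0,0],[0,-0.2,0],1]]'>/dev/null; python3 -c "
from h import *
st()"
```

```text
t 20.12 p [ 531.8 -268.    36. ] jawyaw -89.21 down [ 0.002 -0.002 -1.   ] F [ 5.1 -1.2 -5.3] T [-0.17 -1.07  0.02] w 0.001 q [ 0.58  0.46 -0.23  1.73  0.13  0.96 -1.26]
```

The wall is felt: position fixed at 531.8 mm while the load rises to about 6 N. Holding for 1.25 s.

```bash
python3 -m inch '[[[0,0,0],[0,-0.15,0],1],[[0,0,0],[0,-0.15,0],1],[[0,0,0],[0,-0.15,0],1],[[0,0,0],[0,-0.15,0],1],[[0,0,0],[0,-0.15,0],1]]'>/dev/null; python3 -c "
from h import *
st()"
```

```text
t 20.75 p [ 531.7 -268.    36. ] jawyaw -89.21 down [ 0.002 -0.002 -1.   ] F [ 5.4 -0.8 -4.2] T [-0.13 -1.08  0.01] w -0.0 q [ 0.58  0.46 -0.23  1.73  0.13  0.96 -1.26]
```

```bash
python3 -m inch '[[[0,0,0],[0,-0.1,0],1],[[0,0,0],[0,-0.1,0],1],[[0,0,0],[0,-0.1,0],1],[[0,0,0],[0,-0.1,0],1],[[0,0,0],[0,-0.1,0],1]]'>/dev/null; python3 -c "
from h import *
st()"
```

```text
t 21.38 p [ 531.7 -268.    36. ] jawyaw -89.2 down [ 0.002 -0.002 -1.   ] F [ 5.  -0.8 -3.9] T [-0.11 -1.09 -0.01] w -0.003 q [ 0.58  0.46 -0.23  1.73  0.13  0.96 -1.26]
```

```bash
python3 -m inch '[[[0,0,0],[0,-0.1,0],1],[[0,0,0],[0,-0.1,0],1],[[0,0,0],[0,-0.1,0],1],[[0,0,0],[0,-0.1,0],1],[[0,0,0],[0,-0.1,0],1]]'>/dev/null; python3 -c "
from h import *
st()"
```

```text
t 22.0 p [ 531.8 -268.    36. ] jawyaw -89.2 down [ 0.002 -0.002 -1.   ] F [ 5.1 -1.3 -4.2] T [-0.11 -1.06  0.01] w -0.0 q [ 0.58  0.46 -0.23  1.73  0.13  0.96 -1.26]
```

Held at the wall for over 1.8 s at a steady 5 N. Now through the second stage to the stop.

```bash
python3 -m inch '[[[0,0,0],[0,-1.5,0],1],[[0,0,0],[0,-3,0],1],[[0,0,0],[0,-4.5,0],1],[[0,0,0],[0,-6,0],1],[[0,0,0],[0,-6.8,0],1],[[0,0,0],[0,-6.8,0],1]]'>/dev/null; python3 -c "
from h import *
st()"
```

```text
t 22.75 p [ 527.1 -268.    36.3] jawyaw -89.16 down [ 0.007 -0.003 -1.   ] F [ 14.1  -1.8 -10. ] T [-0.47 -3.04 -0.04] w -0.002 q [ 0.59  0.45 -0.24  1.75  0.12  0.95 -1.26]
```

```bash
python3 -m inch '[[[0,0,0],[0,-1,0],1],[[0,0,0],[0,-2,0],1],[[0,0,0],[0,-2.2,0],1],[[0,0,0],[0,-2.2,0],1]]'>/dev/null; python3 -c "
from h import *
st()"
```

```text
t 23.25 p [ 527.3 -267.9   36.8] jawyaw -89.1 down [ 0.011 -0.003 -1.   ] F [13.5 -1.5 -9. ] T [-0.34 -2.95  0.04] w 0.001 q [ 0.59  0.44 -0.24  1.75  0.12  0.95 -1.25]
```

```bash
python3 -c "
from h import *
to(.520,-.268,.036,-89.2)"; python3 -m inch '[[[0,0.2,0],[0.3,-2,0],1],[[0,0.4,0],[0.6,-4,0],1],[[0,0.6,0],[0.8,-5,0],1],[[0,0.6,0],[0.8,-5,0],1]]'>/dev/null; python3 -c "
from h import *
st();to(.520,-.268,.036,-89.2)"
```

```text
turn [ 0.1   0.21 -0.65] shift [ 0.74 -7.34  0.02]
t 23.75 p [ 525.5 -267.7   37.1] jawyaw -89.04 down [ 0.018  0.006 -1.   ] F [14.9 -1.2 -7.1] T [-0.23 -3.24 -0.04] w -0.002 q [ 0.6   0.44 -0.24  1.76  0.11  0.94 -1.24]
turn [ 0.16 -0.34 -1.01] shift [ 0.96 -5.5   0.18]
```

```bash
python3 -m inch '[[[0,-0.3,-0.5],[0.5,-2,0],1],[[0,-0.3,-1],[1,-4,0],1],[[0,-0.3,-1.2],[1,-4,0],1],[[0,-0.3,-1.2],[1,-4,0],1]]'>/dev/null; python3 -c "
from h import *
st();to(.520,-.268,.036,-89.2)"
```

```text
t 24.25 p [ 525.2 -267.7   37.2] jawyaw -88.97 down [ 0.004 -0.001 -1.   ] F [16.9 -1.9 -6.8] T [-0.31 -3.65 -0.  ] w 0.001 q [ 0.59  0.45 -0.24  1.75  0.12  0.96 -1.25]
turn [ 0.23  0.04 -0.21] shift [ 1.15 -5.17  0.22]
```

```bash
python3 -m inch '[[[0,0,-0.5],[1,-3,0],1],[[0,0,-0.9],[1,-6,0],1],[[0,0,-0.9],[1,-7,0],1],[[0,0,-0.9],[1,-7,0],1],[[0,0,-0.9],[1,-7,0],1]]'>/dev/null; python3 -c "
from h import *
st();to(.520,-.268,.036,-89.2)"
```

```text
t 24.88 p [ 524.4 -267.6   37.3] jawyaw -88.84 down [ 0.    -0.003 -1.   ] F [ 30.5  -4.2 -19.8] T [-0.92 -6.5   0.06] w -0.001 q [ 0.59  0.45 -0.24  1.75  0.13  0.96 -1.25]
turn [ 0.36  0.17 -0.03] shift [ 1.31 -4.42  0.33]
```

At 30 N with no further movement, this is the hard stop. Holding there a little more gently for another 0.75 s.

```bash
python3 -m inch '[[[0,0,0],[0,-3,0],1],[[0,0,0],[0,-3,0],1],[[0,0,0],[0,-3,0],1],[[0,0,0],[0,-3,0],1],[[0,0,0],[0,-3,0],1],[[0,0,0],[0,-3,0],1]]'>/dev/null; python3 -c "
from h import *
st()"
```

```text
t 25.62 p [ 525.1 -267.5   38.2] jawyaw -88.77 down [ 0.008 -0.004 -1.   ] F [ 17.6  -1.8 -10.1] T [-0.47 -4.    0.03] w -0.001 q [ 0.59  0.44 -0.24  1.75  0.12  0.95 -1.25]
```

At or beyond stop force since 24.25, so about 1.4 s. Releasing and backing off.

```bash
python3 -m inch '[[[0,0,0],[0,6,0],1],[[0,0,-0.4],[0,14,0],1],[[0,0,-0.4],[0,25,0],1],[[0,0,-0.4],[0,36,0],1],[[0,0,-0.4],[0,42,0],1],[[0,0,-0.4],[0,42,0],1]]'>/dev/null; python3 -c "
from h import *
st()"; python3 -m inch '[[[0,0,0],[-40,0,0],1],[[0,0,0],[-90,0,0],1],[[0,0,0],[-140,0,0],1],[[0,0,0],[-180,30,60],1],[[0,0,0],[-200,60,120],1],[[0,0,0],[-200,60,180],1],[[0,0,0],[-200,60,200],1],[[0,0,0],[-200,60,200],1]]'>/dev/null
python3 - <<'E'
from h import *
st()
s=camera("scene");t=camera("top")
np.savez("c1.npz",tp=t["pixels"],sp=s["pixels"])
cv2.imwrite("pics/e1.png",s["pixels"][:,:,::-1]);cv2.imwrite("pics/e2.png",t["pixels"][:,:,::-1])
W=cloud(t);m=(W[...,2]>.12)&(W[...,2]<.15)&(np.linalg.norm(W[...,:2]-[.4956,.217],axis=-1)<.03)
P=W[m];print(P.mean(0).round(4),cv2.minAreaRect((P[:,:2]*1000).astype(np.float32)))
g=t["pixels"].max(-1)
print([f"{v}:{int(W[v,360,2]*1000)}/{g[v,360]}" for v in range(199,216)])
E
```

```text
t 26.38 p [ 567.2 -266.4   38.3] jawyaw -88.75 down [ 0.    -0.004 -1.   ] F [-0.   0.4 -0.1] T [0.01 0.03 0.04] w -0.003 q [ 0.55  0.51 -0.23  1.64  0.14  1.   -1.28]
t 27.38 p [ 629.5 -468.1  237.5] jawyaw -89.02 down [-0.002 -0.005 -1.   ] F [-0.2  0.8 -0.6] T [ 0.07  0.   -0.01] w -0.001 q [ 0.66  0.72 -0.16  0.89  0.11  1.54 -1.02]
[0.4956 0.2146 0.1339] ((495.46990966796875, 215.80413818359375), (28.789125442504883, 10.688701629638672), 25.6560115814209)
['199:14/184', '200:10/159', '201:15/94', '202:13/61', '203:62/22', '204:59/29', '205:58/29', '206:59/29', '207:62/31', '208:58/28', '209:62/31', '210:59/33', '211:58/25', '212:62/24', '213:62/56', '214:68/82', '215:66/96']
```

View pics/e1.png

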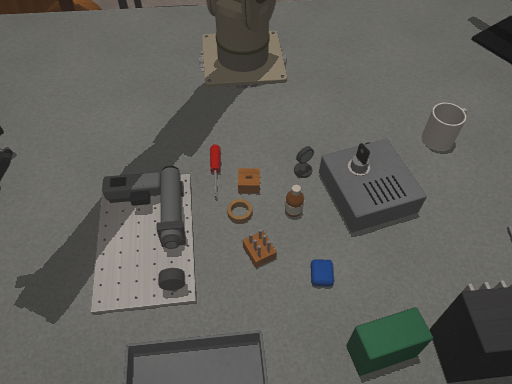

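View pics/e2.png

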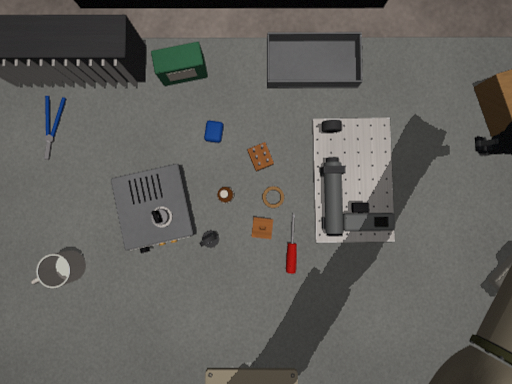

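The trigger face is back at row 203 (its start row), the key is standing home and turned in the lock, and nothing else has moved.

```bash
python3 -c "
from h import *
print(manip.hand_in());st()"
```

```text
the job is handed in; nothing more can be done
None
the job is handed in; nothing more can be done
```

I put the key in the lock, turned it on, ran the trigger through both stages in order, let it spring back, and handed the job in at about 27 s. `hand_in` gives no verdict. It also refused the state reading I asked for right after it, so my last measurements are from just before.

- **Key:** it went fully in. The shoulder met the barrel with about 10 N at the expected height (TCP z 0.104 m), and the head's top was later measured at about 0.134 m (expected 0.136 m). I turned it clockwise until the moment rose steadily to about 0.3 N m at the stop.
- **Key position now:** the cameras put the key at 76–79° (1.33–1.37 rad) of the 1.4 rad expected. After play that puts the barrel at no less than about 1.13 rad, above the 1.0 that counts. The gripper itself turned 89°, so part of its turn was slip or flex in the grip.
- **First stage:** the pressure point was felt as a wall and held for about 1.8 s at a steady 5 N. There was no sign of the second stage moving during that time.
- **Second stage:** it took about 1.5 s to push through, because the arm stalled at 14 N and tilted by up to about 1°; one of my tilt corrections was about the wrong axis. The hard stop showed as a peak of 30 N, under the 40 N limit. Load readings stayed at 17 N or more for about 1.4 s.
- **End state:** the trigger face is back where it started, the bystanders look unmoved in both views, and the arm is clear of everything with the force reading about zero.

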